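# Find the lightest automatic punch by feel and mark the silver strip with it

## Task

Try the three automatic centre punches where they stand, from left to right, pressing each one straight down until it clicks and then easing off; never push a punch with more than about 15 N. Then take the one that clicked with the lightest push (only that one is soft enough for silver: keep the others out of the jig), stand it fully down in the guide hole of the marking jig, and press it there until it clicks to mark the silver strip. Leave it standing upright in the jig, let go and sprung back, with the other two punches in the stand and the tools around undisturbed.

Things in the scene. Friction and masses are not known exactly. Their poses are not given: they have to be found in the camera images.
- punch_a: automatic centre punch, point down in the stand; three look alike. Origin at the point, z up the axis. Steel stem 10 mm wide (lowest 9 mm a cone to a 3 mm flat point) runs up into a brass sleeve 16 mm wide, 60 to 106 mm above the point: hold it there. Dark flat-topped adjusting cap, 14 mm wide, above it, locked at a chance setting: top 115 to 129 mm above the point, not measured
- punch_b: looks the same as punch_a. Pressing the cap or the sleeve down slides the sleeve down over the stem against a spring. The letters say nothing of which punch is lightest, and their places in the stand change
- punch_c: looks the same as punch_a. Each weighs about 0.1 kg. They differ only in the push at which they click: about 5 N for the lightest, about 12 N for the hardest, each 2.5 N or more apart
- stroke_a (a joint): how far the sleeve of punch_a is pushed down, m: 0 sprung up, 0.012 at the hard stop. On every punch the push starts at about half the click force, rises to the full click force at 0.0034, then gives way to about a quarter of it at 0.0085 and rises again to the stop; it has clicked once past 0.007. It springs back when let go
- stroke_b (a joint): how far the sleeve of punch_b is pushed down, m: 0 sprung up, 0.012 at the hard stop
- stroke_c (a joint): how far the sleeve of punch_c is pushed down, m: 0 sprung up, 0.012 at the hard stop
- stand: fixed punch stand: wooden block 42 x 138 x 34 mm with three 11 mm through holes on a 6 mm steel base plate 56 x 152 mm. Origin at the centre of the underside on the bench; the row of holes runs along its y axis at y = +45, 0 and -45 mm (left, middle, right as seen from the robot); top of the wood 40 mm up; the punch points rest on the steel, 6 mm up.
- jig: fixed aluminium marking jig, base 66 x 96 x 8 mm, with a 46 x 46 mm bridge block (underside 18 mm, top 40 mm up) whose vertical guide hole, 11 mm wide with a brass rim 1 mm proud, stands in its centre over a bright silver strip. A dark lock screw sticks out to 43 mm on its +x side, 22 to 36 mm up. Origin at the centre of the underside on the bench.
- jig_mouth (a point): centre of the guide hole's mouth, on the bridge's top, 40 mm above the bench
- jig_mark (a point): the point on the silver strip under the guide hole where the punch point rests, 10.5 mm above the bench, 29.5 mm below jig_mouth
- tape_roll: fixed in place: roll of masking tape, 65 mm wide, 19 mm high
- yellow_jar: bystander: yellow jar with a white lid, 35 mm wide, 30 mm high
- loupe: bystander: folded loupe, 18 x 36 x 13 mm

How it is judged (in metres and radians):
On the way, in this order (a step that is already met when the one before it is completed fails the run):
1. the left punch is pressed in the stand until it clicks (((value of joint stroke_a above 0.007 m and distance between punch_a and stand below 0.06 m and y of punch_a in the frame of stand above 0.03 m) or (value of joint stroke_b above 0.007 m and distance between punch_b and stand below 0.06 m and y of punch_b in the frame of stand above 0.03 m) or (value of joint stroke_c above 0.007 m and distance between punch_c and stand below 0.06 m and y of punch_c in the frame of stand above 0.03 m))).
2. the middle punch is pressed in the stand until it clicks (((value of joint stroke_a above 0.007 m and distance between punch_a and stand below 0.06 m and y of punch_a in the frame of stand between -0.015 and 0.015 m) or (value of joint stroke_b above 0.007 m and distance between punch_b and stand below 0.06 m and y of punch_b in the frame of stand between -0.015 and 0.015 m) or (value of joint stroke_c above 0.007 m and distance between punch_c and stand below 0.06 m and y of punch_c in the frame of stand between -0.015 and 0.015 m))).
3. the right punch is pressed in the stand until it clicks (((value of joint stroke_a above 0.007 m and distance between punch_a and stand below 0.06 m and y of punch_a in the frame of stand below -0.03 m) or (value of joint stroke_b above 0.007 m and distance between punch_b and stand below 0.06 m and y of punch_b in the frame of stand below -0.03 m) or (value of joint stroke_c above 0.007 m and distance between punch_c and stand below 0.06 m and y of punch_c in the frame of stand below -0.03 m))).
4. the lightest punch, standing in the jig's guide hole with its point on the silver, is pressed until it clicks (value of joint stroke_b above 0.007 m and horizontal distance between punch_b and jig_mark below 0.003 m and z of punch_b in the frame of jig_mark between -0.003 and 0.003 m and angle between punch_b's own z axis and vertical below 0.08 rad).
At the end, for the whole second after the job is handed in: the lightest-clicking punch stands upright (within 0.08 rad) in the jig's guide hole, its point within 3 mm of the mark on the silver, at rest and sprung back (stroke under 2 mm); the other two stand upright and sprung back in their own holes of the stand, within 8 mm of where they began (horizontal distance between punch_b and jig_mark below 0.003 m and z of punch_b in the frame of jig_mark between -0.003 and 0.003 m and angle between each of punch_b, punch_a, punch_c's own z axis and vertical below 0.08 rad and value of joint each of stroke_b, stroke_a, stroke_c below 0.002 m and linear speed of punch_b below 0.02 m/s and distance of each of punch_a, punch_c from where it was at the start of the episode below 0.008 m); the robot touches nothing.
It fails at once if a punch is pushed onto the stand or the jig with more than 22 N (contact force between any of punch_a, punch_b, punch_c and stand above 22 N or contact force between any of punch_a, punch_b, punch_c and jig above 22 N).
It fails at once if a heavier punch is set on the jig (contact force between any of punch_a, punch_c and jig above 0.5 N).
It fails at once if a bystander is moved by more than 15 mm (distance of any of yellow_jar, loupe from where it was at the start of the episode above 0.015 m).
It also fails if it takes over 66 s, if anything falls off the work surface, if the arm or the gripper's body presses on something with over 40 N, if the wrist force passes 120 N, or if a joint passes its speed limit or range.

## Robot

A 7-joint arm with a two-finger parallel gripper is mounted at the origin on the work surface; the furniture and walls round the work are solid. World frame = base frame: x ahead of the robot, y to its left, z up, the work surface at z = 0. Lengths are in mm, angles in rad, forces in N, time in s.
With the tool pointing down it reaches from about 400 to 850 mm from the base axis. Payload 10.4 kg.
Tool frame: the origin (TCP) lies midway between the tips of the shut fingers; the grasp point (between the pads) lies 19 mm behind it; z points along the fingers, y is the direction in which the jaws open and shut (so a half turn about z gives the same grasp; the last joint's range is limited). The gripper opens to 87 mm and grips with 3 to 60 N. Pads are 19 mm wide; open, the fingers measure 117 mm over their backs; the gripper's body (75 mm by 190 mm) begins 51 mm behind the grasp point.
Start: joints at [-0.702, 0.332, -0.065, 1.46, 0.022, 1.35, -0.088], TCP at [486.381, 392.537, 222.576] pointing down, gripper open.
Joint ranges: [-2.6, 2.6], [-0.5, 2.12], [-1.47, 1.34], [0.16, 2.42], [-1.27, 4.41], [0.06, 2.06], [-2.6, 2.6]. Speed limits (rad/s): [2.22, 2.22, 2.79, 2.79, 3.14, 3.14, 3.14].

## Interface

Orientations are given as a unit quaternion [x, y, z, w].
In Python, from cell import env, optics, finder gives the robot as it stands.
- The arm moves only by the tool play_rows, never from a script. Its arguments are lists of equal length, an entry for each row: "translation": the shift along the tool's x, y, z scaled (see below), a list of three; "dr": the turn, a rotation vector about the tool's x, y, z scaled (see below), a list of three. A call has 1 to 20 rows; each row is the pose to reach, as a shift and turn from the pose measured when the call began, along the tool's axes at that moment, turning the shorter way round; what a row does not reach only later rows make up. The controller multiplies each number of a shift by 15 cm and each number of a turn by 2 pi rad. A row lasts 1/12 s, in which the tool goes at most 41.7 mm and 7.16 degrees, less where a joint would pass 70% of its speed; a pose out of reach is approached as far as the arm can. A call with a number of a shift or a turn outside -1 to 1 is refused whole. A call with a gripper value outside its range is refused whole. "hand" is the closure in counts, from 0 (fully open) to 255 (shut), set as the call begins (left out, the last holds). The fingers move at their own pace and stop on an object; "grip_force" is the grip in N (left out, the last holds). Time passes only in rows, so rows that repeat a pose let the fingers close. It gives the time, the measured TCP pose, the force and the opening at its end, in the units of the state.
- env.get_obs(): the state, without advancing time (a new reading comes with each control period).
- optics.camera(name): name is "side" or "top"; returns the picture (420x560x3 uint8, red, green, blue); there is no depth.
- optics.camera_info(name): a dict with "fovy" (degrees; the focal length in pixels is half the picture's height over the tangent of half this angle, whatever the lens; pixels are square), "cx", "cy" (the principal point, pixels), "position" and "attitude" of the camera in the world. Camera axes: x right, y up, looking along -z (the intrinsics and any distortion apply to the point x, -y, -z); pixel columns grow to the right and rows downward; lengths in mm; the calibration is good to about 2 mm. A picture is of the moment at which its call begins. camera_info takes no time and is no camera call.
- env.finish_job(): hands the job in, once; it reports no verdict.
Trained networks look in the newest picture that a camera, given by its name, has taken for a name from the list of things; names that differ only in an ending like _2 or _b are one class to them, and where a whole thing is asked for, a point or a joint stands for the part that bears it (a point fixed in the world has none). Each returns a list of dicts, best first, with "confidence" (0 to 1); they miss things now and then, are a little off and sometimes report something else, mostly with a low value. They report only what shows in the picture. A call takes as long as a camera call.
- finder.recognise(label, camera): "centre" ([x, y, z] in mm, in world coordinates, good to about 4 mm: the middle of the surface that is visible of it).
- finder.outline_of(label, camera): "mask" (420x560 bool, what is visible of it).
- finder.landmark_of(label, camera): "centre" ([x, y, z] in mm, in world coordinates, good to about 4 mm: a listed point, or the origin of a listed thing).
The state is a dict: "time": time; "joint_positions": joint angles; "joint_velocities": joint speeds; "effort": joint torques, N m; "eef_pos": TCP position; "orientation": TCP orientation; "wrist_force": force on the tool from outside, world axes, zero at the start; "wrist_torque": the same for the moment, N m; "finger_gap": finger opening in mm.
Only numpy, scipy, OpenCV 4.12 (cv2) and the standard library are available. Lean on these libraries where they do the work, as an engineer would, in place of code of your own. Each camera call takes 0.05 s, during which the arm holds its last target.

## Working session

There is one attempt and no reset: what is moved stays moved. The work goes in short steps, Python scripts to look and compute and a tool call to move; the robot and the scene stay as the last step left them, time stands still between calls to the robot, and variables do not carry over. Pictures are saved under pics/ and viewed, and the job is handed in when it is done.

Besides the shell and the picture viewer there is one more tool, called after ">>>" as name(argument=value, ...), one argument or row to a line, values as JSON. play_rows: Moves the arm, as the interface text tells. Shifts and turns lie within -1 to 1; 1 stands for 15 cm of shift or 2 pi rad of turn. Its arguments: {"type":"object","properties":{"translation":{"type":"array","items":{"type":"array","items":{"type":"number","minimum":-1,"maximum":1}}},"dr":{"type":"array","items":{"type":"array","items":{"type":"number","minimum":-1,"maximum":1}}},"hand":{"type":"number"},"grip_force":{"type":"number"}},"required":["translation","dr"]}

```bash
ls; mkdir -p pics; python3 - <<'E'
from cell import env, optics, finder
import cv2
o=env.get_obs(); print(o)
for c in ("side","top"):
    im=optics.camera(c); cv2.imwrite(f"pics/{c}0.png",im[:,:,::-1]); print(c,optics.camera_info(c))
    for l in ("jig_mouth","stand","punch_a","jig"):
        r=finder.landmark_of(l,c); print(l,[(x["centre"],x["confidence"]) for x in r][:4])
print(env.get_obs()["time"])
E
```

```text
pics
{'time': 0.0, 'joint_positions': array([-0.70156585,  0.33286918, -0.0646959 ,  1.46095336,  0.02162978,
        1.3499195 , -0.08850846]), 'joint_velocities': array([-0.00126295,  0.00038724, -0.00203143, -0.00069737,  0.00020138,
       -0.00152451, -0.00111637]), 'effort': array([ 5.20870835e-04, -6.23270202e+01,  2.42848654e-02, -3.89891624e+01,
       -6.14257227e-02,  3.98149621e-02,  1.50693277e-04]), 'eef_pos': array([486.09037864, 392.22651829, 221.74988714]), 'orientation': array([ 4.31276720e-01,  9.02219410e-01, -6.75333083e-04, -2.67827809e-04]), 'wrist_force': array([ 0.81307386, -1.1599794 ,  0.00912334]), 'wrist_torque': array([ 0.02952978, -0.02177356, -0.0374117 ]), 'finger_gap': 86.94849382300548}
side {'fovy': 50.67584452257057, 'cx': 287.17365877072893, 'cy': 203.61496113859457, 'position': array([942.90739992, 496.51112941, 506.02552872]), 'attitude': array([0.15607827, 0.459938  , 0.83268746, 0.26594774])}
jig_mouth []
stand [([529.5, -150.5, -3.8], 0.96)]
punch_a []
jig [([559.1, 39.3, -1.9], 0.63)]
top {'fovy': 55.41721828094166, 'cx': 284.086664208265, 'cy': 207.0853100586653, 'position': array([441.40269906, -77.52931125, 906.21986378]), 'attitude': array([-0.02205618,  0.01855866,  0.70768925, -0.70593557])}
jig_mouth [([559.2, 44.0, 39.4], 0.91)]
stand [([526.3, -154.6, -0.9], 0.73)]
punch_a [([518.1, -111.9, 2.4], 0.61), ([544.2, -199.7, 10.1], 0.55), ([528.5, -156.6, 4.2], 0.46)]
jig [([554.0, 40.6, -0.4], 0.8)]
0.5
```

View pics/side0.png

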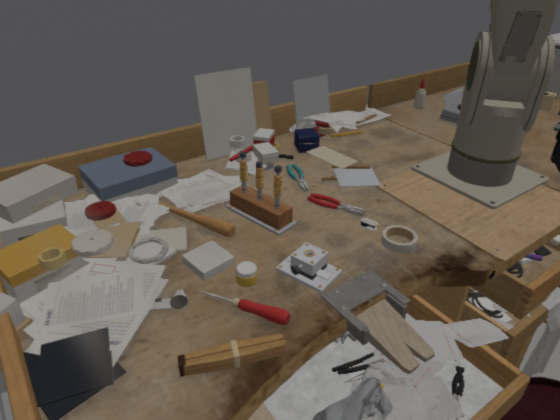

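View pics/top0.png

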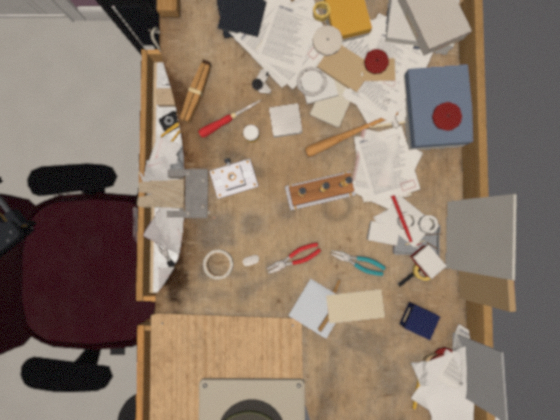

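```bash
cat > h.py <<'E'
from cell import env, optics, finder
import numpy as np, cv2
from scipy.spatial.transform import Rotation as R
def cam(n):
    i=optics.camera_info(n); f=210/np.tan(np.radians(i["fovy"])/2)
    return f,i["cx"],i["cy"],np.array(i["position"]),R.from_quat(i["attitude"])
def proj(n,P):
    f,cx,cy,p,r=cam(n); q=r.inv().apply(np.atleast_2d(P)-p)
    return np.c_[cx+f*q[:,0]/-q[:,2], cy-f*q[:,1]/-q[:,2]]
def ray(n,uv,z):
    f,cx,cy,p,r=cam(n); d=r.apply([(uv[0]-cx)/f,-(uv[1]-cy)/f,-1]); return p+d*(z-p[2])/d[2]
def tri(uvt,uvs):
    A=[];b=[]
    for n,uv in (("top",uvt),("side",uvs)):
        f,cx,cy,p,r=cam(n); d=r.apply([(uv[0]-cx)/f,-(uv[1]-cy)/f,-1]); d/=np.linalg.norm(d)
        M=np.eye(3)-np.outer(d,d); A.append(M); b.append(M@p)
    return np.linalg.lstsq(np.vstack(A),np.hstack(b),rcond=None)[0]
def crop(src,c,box,s,out):
    x0,y0,x1,y1=box; im=cv2.imread(src)[y0:y1,x0:x1]
    cv2.imwrite(out,cv2.resize(im,None,fx=s,fy=s,interpolation=cv2.INTER_CUBIC))
E
python3 - <<'E'
from h import *
print(optics.camera_info("top").keys())
crop("pics/top0.png",0,(200,150,370,220),4.5,"pics/t1.png")
crop("pics/side0.png",0,(215,140,355,290),4,"pics/s1.png")
E
```

```text
dict_keys(['fovy', 'cx', 'cy', 'position', 'attitude'])
```

View pics/t1.png

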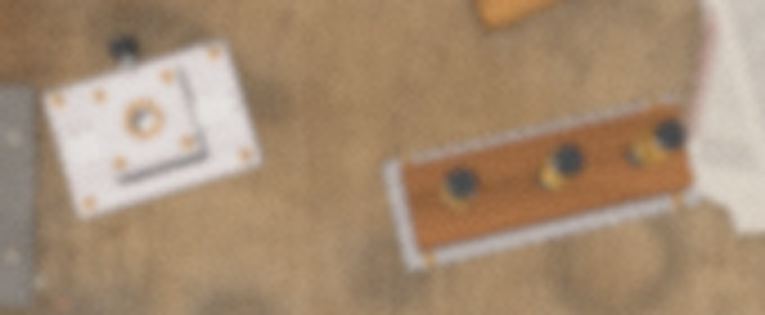

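View pics/s1.png

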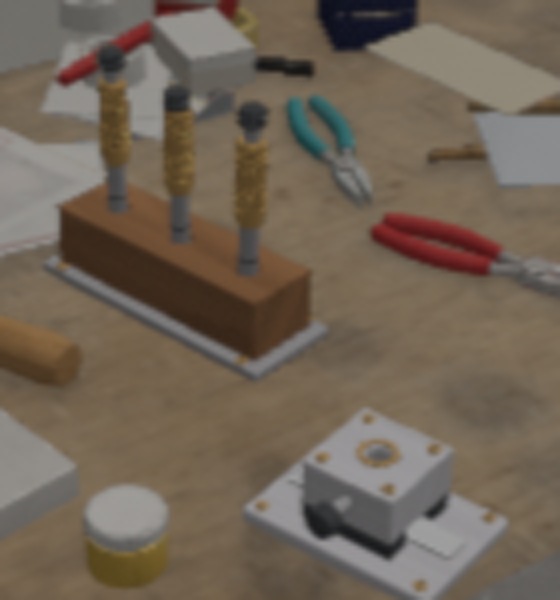

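```bash
python3 - <<'E'
from h import *
T=lambda u,v:((u+.5)/4.5-.5+200,(v+.5)/4.5-.5+150)
S=lambda u,v:((u+.5)/4-.5+215,(v+.5)/4-.5+140)
for n,a,b in [("mouth",(144,120),(378,453)),("L",(462,182),(253,112)),("M",(569,158),(178,94)),("Rr",(669,133),(111,54))]:
    p=tri(T(*a),S(*b)); print(n,p.round(1),"res",(proj("top",p)-T(*a)).round(2),(proj("side",p)-S(*b)).round(2))
print("mouth z41", ray("top",T(144,120),41).round(1),ray("side",S(378,453),41).round(1))
# base plate corners z=6 in top
for uv in [(388,160),(407,268)]: print("plate",ray("top",T(*uv),6).round(1))
for uv in [(401,165),(418,250),(680,103),(690,188)]: print("wood",ray("top",T(*uv),40).round(1))
for uv in [(252,377),(326,328),(47,262)]: print("plate s",ray("side",S(*uv),6).round(1))
for uv in [(260,303),(310,270),(60,206),(112,180)]: print("wood s",ray("side",S(*uv),40).round(1))
for uv in [(44,93),(222,41),(262,160),(84,217)]: print("jig",ray("top",T(*uv),8).round(1))
for uv in [(247,508),(507,522),(430,598)]: print("jig s",ray("side",S(*uv),8).round(1))
for uv in [(248,272),(181,241),(117,208)]: print("hole s",ray("side",S(*uv),40).round(1))
E
```

```text
mouth [558.8  41.3  38.8] res [[-0.07  0.08]] [[-0.14 -0.01]]
L [ 519.2 -109.1  125.3] res [[-0.17  0.22]] [[-0.29 -0.04]]
M [ 530.4 -156.5  118.1] res [[-0.17  0.23]] [[-0.28 -0.04]]
Rr [ 541.  -199.9  125. ] res [[ 0.03 -0.04]] [[0.04 0.01]]
mouth z41 [558.7  40.9  41. ] [560.4  43.6  41. ]
plate [542.8 -77.2   6. ]
plate [488.4 -86.6   6. ]
wood [536.6 -83.5  40. ]
wood [495.3 -91.6  40. ]
wood [ 566.3 -218.7   40. ]
wood [ 525. -223.   40.]
plate s [545.  -71.2   6. ]
plate s [490.5 -84.5   6. ]
plate s [ 574.8 -218.     6. ]
wood s [534.5 -79.8  40. ]
wood s [497.4 -90.   40. ]
wood s [ 567.4 -213.5   40. ]
wood s [ 531.  -221.8   40. ]
jig [577.   95.8   8. ]
jig [603.1   6.3   8. ]
jig [542.8 -14.    8. ]
jig [514.4  75.2   8. ]
jig s [603.6   9.1   8. ]
jig s [517.3  80.5   8. ]
jig s [574.7  97.9   8. ]
hole s [ 523.5 -105.7   40. ]
hole s [ 534.7 -148.7   40. ]
hole s [ 544.1 -195.1   40. ]
```

```bash
cat >> h.py <<'E'
YAW=np.radians(12.4)  # world angle of tool y
def target_R(yaw=YAW):
    y=np.array([np.cos(yaw),np.sin(yaw),0]); z=np.array([0,0,-1.]); x=np.cross(y,z)
    return R.from_matrix(np.c_[x,y,z])
def cmd(pos,yaw=YAW):
    o=env.get_obs(); r=R.from_quat(o["orientation"])
    d=r.inv().apply(np.array(pos)-o["eef_pos"]); rv=(r.inv()*target_R(yaw)).as_rotvec()
    print("t",round(o["time"],2),"pos",o["eef_pos"].round(1),"F",o["wrist_force"].round(2),"gap",round(o["finger_gap"],1))
    print("  tr",(d/150).round(4),"dr",(rv/2/np.pi).round(4), "mm",d.round(1))
E
python3 -c "
from h import *
cmd([521,-109,165])"
```

```text
t 0.5 pos [486.4 392.5 222.5] F [ 0.15 -0.26 -0.51] gap 86.8
  tr [-2.7469 -1.9203  0.3836] dr [ 0.     -0.      0.0736] mm [-412.  -288.    57.5]
```

>>> play_rows(
  translation=[
    [-0.95,-0.66,0],
    [-0.95,-0.66,0],
    [-0.95,-0.66,0],
    [-0.95,-0.66,0],
    [-0.95,-0.66,0],
  ],
  dr=[
    [0,0,0.0736],
    [0,0,0.0736],
    [0,0,0.0736],
    [0,0,0.0736],
    [0,0,0.0736],
  ],
  hand=255,
  grip_force=20,
)

```text
time: 0.92
eef_pos: [500.5, 211.4, 223.1]
orientation: [0.632, 0.775, -0.0, 0.001]
wrist_force: [1.2, -0.3, 0.2]
finger_gap: 61.5
```

```bash
python3 -c "
from h import *
cmd([521,-109,165])"
```

```text
t 0.92 pos [500.5 211.4 223.1] F [ 1.15 -0.27  0.16] gap 61.5
  tr [-2.1187 -0.2953  0.3924] dr [ 0.0001  0.0004 -0.0023] mm [-317.8  -44.3   58.9]
```

>>> play_rows(
  translation=[
    [-1,-0.15,0.15],
    [-1,-0.15,0.15],
    [-1,-0.15,0.15],
    [-1,-0.15,0.15],
    [-1,-0.15,0.15],
  ],
  dr=[
    [0,0,0],
    [0,0,0],
    [0,0,0],
    [0,0,0],
    [0,0,0],
  ],
)

```text
time: 1.33
eef_pos: [508.7, 51.5, 200.4]
orientation: [0.636, 0.772, -0.002, 0.002]
wrist_force: [0.3, 0.1, -0.4]
finger_gap: 28.5
```

```bash
python3 -c "
from h import *
cmd([521,-109,165])"
```

```text
t 1.33 pos [508.7  51.5 200.4] F [ 0.32  0.13 -0.45] gap 28.5
  tr [-1.0649 -0.1244  0.2417] dr [-0.      0.0008 -0.0037] mm [-159.7  -18.7   36.3]
```

>>> play_rows(
  translation=[
    [-1,-0.12,0.22],
    [-1,-0.12,0.22],
    [-1,-0.12,0.22],
    [-1,-0.12,0.22],
    [-1,-0.12,0.22],
    [-1,-0.12,0.22],
    [-1,-0.12,0.22],
  ],
  dr=[
    [0,0,-0.003],
    [0,0,-0.003],
    [0,0,-0.003],
    [0,0,-0.003],
    [0,0,-0.003],
    [0,0,-0.003],
    [0,0,-0.003],
  ],
)

```text
time: 1.92
eef_pos: [520.0, -98.5, 168.3]
orientation: [0.628, 0.778, -0.001, 0.002]
wrist_force: [-1.1, 0.2, 0.1]
finger_gap: 0.4
```

```bash
python3 -c "
from h import *
cmd([521,-109,145])
for c in ('side','top'):
    im=optics.camera(c); cv2.imwrite(f'pics/{c}1.png',im[:,:,::-1])
o=env.get_obs(); print(o['eef_pos'],proj('side',o['eef_pos']),proj('top',o['eef_pos']))
crop('pics/side1.png',0,(215,100,355,250),4,'pics/s2.png')
crop('pics/top1.png',0,(240,130,380,230),5,'pics/t2.png')
"
```

```text
t 1.92 pos [520.  -98.5 168.3] F [-1.11  0.23  0.05] gap 0.4
  tr [-0.0689 -0.0085  0.1556] dr [-0.      0.0007 -0.0006] mm [-10.3  -1.3  23.3]
[520.19004201 -97.6425258  168.44672806] [[280.89312849 148.73993434]] [[296.83739172 187.46695473]]
```

View pics/s2.png

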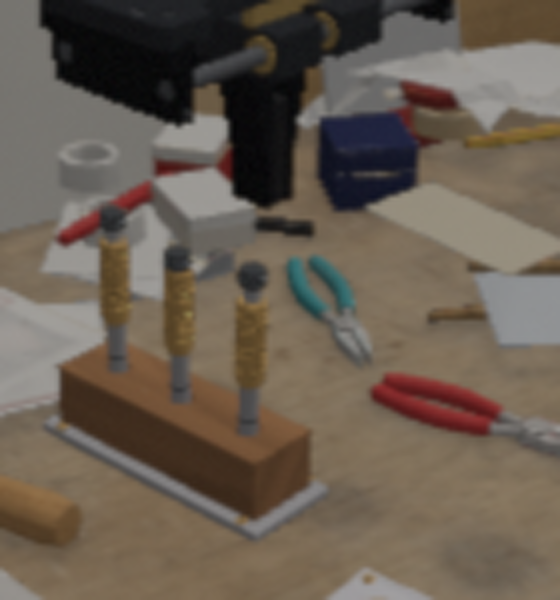

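View pics/t2.png

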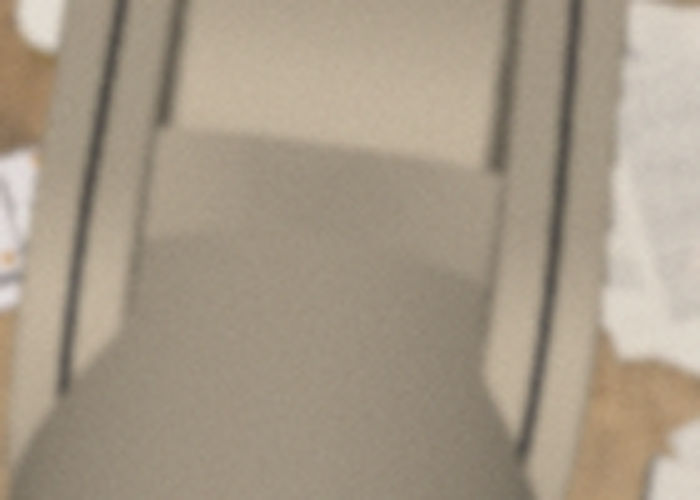

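```bash
python3 -c "
from h import *
cmd([522,-108,140])
S=lambda u,v:((u+.5)/4-.5+215,(v+.5)/4-.5+140)
for uv in [(253,112),(178,94),(111,54)]:
  for z in (121,125,129,133): print(z,ray('side',S(*uv),z).round(1))
"
```

```text
t 2.02 pos [520.2 -97.6 168.4] F [ 0.05  0.54 -0.86] gap 0.7
  tr [-0.0692 -0.003   0.19  ] dr [ 0.0001  0.0007 -0.0003] mm [-10.4  -0.4  28.5]
121 [ 514.1 -115.5  121. ]
125 [ 518.6 -109.1  125. ]
129 [ 523.  -102.8  129. ]
133 [527.5 -96.4 133. ]
121 [ 533.1 -151.2  121. ]
125 [ 537.4 -144.5  125. ]
129 [ 541.6 -137.7  129. ]
133 [ 545.9 -131.   133. ]
121 [ 536.8 -207.4  121. ]
125 [ 541.  -200.1  125. ]
129 [ 545.2 -192.8  129. ]
133 [ 549.4 -185.5  133. ]
```

>>> play_rows(
  translation=[
    [-0.0692,-0.003,0.18],
    [-0.0692,-0.003,0.22],
    [-0.0692,-0.003,0.22],
    [-0.0692,-0.003,0.22],
    [-0.0692,-0.003,0.22],
  ],
  dr=[
    [0,0.0007,0],
    [0,0.0007,0],
    [0,0.0007,0],
    [0,0.0007,0],
    [0,0.0007,0],
  ],
)

```text
time: 2.43
eef_pos: [522.5, -107.2, 136.5]
orientation: [0.627, 0.779, 0.0, 0.001]
wrist_force: [-0.1, -0.2, 0.7]
finger_gap: 0.5
```

>>> play_rows(
  translation=[
    [0,0,0.01],
    [0,0,0.02],
    [0,0,0.02],
  ],
  dr=[
    [0,0,0],
    [0,0,0],
    [0,0,0],
  ],
)

```text
time: 2.68
eef_pos: [522.6, -107.0, 133.7]
orientation: [0.627, 0.779, 0.001, 0.001]
wrist_force: [-0.3, 0.1, -0.5]
finger_gap: 0.2
```

>>> play_rows(
  translation=[
    [0,0,0.01],
    [0,0,0.01],
  ],
  dr=[
    [0,0,0],
    [0,0,0],
  ],
)

```text
time: 2.85
eef_pos: [522.6, -106.9, 132.1]
orientation: [0.627, 0.779, 0.001, 0.001]
wrist_force: [0.3, 0.1, 0.1]
finger_gap: 0.4
```

>>> play_rows(
  translation=[
    [0,-0.0,0.01],
    [0,0,0.015],
    [0,0,0.015],
  ],
  dr=[
    [0,0,0],
    [0,0,0],
    [0,0,0],
  ],
)

```text
time: 3.1
eef_pos: [522.4, -106.9, 129.6]
orientation: [0.627, 0.779, 0.0, 0.0]
wrist_force: [-0.3, 0.3, -0.1]
finger_gap: 0.8
```

>>> play_rows(
  translation=[
    [0,0,0.01],
    [0,0,0.01],
  ],
  dr=[
    [0,0,0],
    [0,0,0],
  ],
)

```text
time: 3.27
eef_pos: [523.1, -107.0, 128.6]
orientation: [0.627, 0.779, 0.001, 0.001]
wrist_force: [0.1, 0.9, 5.9]
finger_gap: 0.6
```

>>> play_rows(
  translation=[
    [0,0,0.01],
    [0,0,0.01],
  ],
  dr=[
    [0,0,0],
    [0,0,0],
  ],
)

```text
time: 3.43
eef_pos: [524.1, -107.2, 128.1]
orientation: [0.627, 0.779, 0.002, 0.002]
wrist_force: [0.0, 0.1, 7.1]
finger_gap: 0.2
```

>>> play_rows(
  translation=[
    [-0.003,0,0.015],
    [-0.003,0,0.015],
    [-0.003,0,0.015],
  ],
  dr=[
    [0,0,0],
    [0,0,0],
    [0,0,0],
  ],
)

```text
time: 3.68
eef_pos: [525.6, -107.9, 127.2]
orientation: [0.627, 0.779, 0.002, 0.003]
wrist_force: [0.4, -0.3, 9.2]
finger_gap: 0.4
```

>>> play_rows(
  translation=[
    [-0.003,0,0.015],
    [-0.003,0,0.015],
    [-0.003,0,0.015],
  ],
  dr=[
    [0,0,0],
    [0,0,0],
    [0,0,0],
  ],
)

```text
time: 3.93
eef_pos: [527.1, -108.5, 126.5]
orientation: [0.627, 0.779, 0.004, 0.005]
wrist_force: [1.0, -0.0, 10.1]
finger_gap: 0.6
```

```bash
python3 -c "
from h import *
cmd([522,-107.5,124])"
```

```text
t 3.93 pos [ 527.1 -108.5  126.5] F [ 0.97 -0.04 10.15] gap 0.6
  tr [ 0.0139 -0.0321  0.0159] dr [ 0.0018  0.0005 -0.0002] mm [ 2.1 -4.8  2.4]
```

>>> play_rows(
  translation=[
    [0.01,-0.03,0.015],
    [0.01,-0.03,0.02],
    [0.01,-0.03,0.02],
  ],
  dr=[
    [0.0018,0.0005,0],
    [0.0018,0.0005,0],
    [0.0018,0.0005,0],
  ],
)

```text
time: 4.18
eef_pos: [523.9, -108.2, 125.0]
orientation: [0.627, 0.779, 0.001, 0.001]
wrist_force: [0.5, 0.1, 12.6]
finger_gap: 0.2
```

```bash
python3 -c "
from h import *
cmd([522,-107.5,120])"
```

```text
t 4.18 pos [ 523.9 -108.2  125. ] F [ 0.55  0.11 12.61] gap 0.2
  tr [ 0.0075 -0.0117  0.033 ] dr [ 0.0006  0.0001 -0.0002] mm [ 1.1 -1.8  4.9]
```

>>> play_rows(
  translation=[
    [0.007,-0.014,0.015],
    [0.007,-0.014,0.02],
    [0.007,-0.014,0.025],
    [0.007,-0.014,0.025],
  ],
  dr=[
    [0.0008,0.0001,0],
    [0.0008,0.0001,0],
    [0.0008,0.0001,0],
    [0.0008,0.0001,0],
  ],
)

```text
time: 4.52
eef_pos: [523.0, -107.8, 122.5]
orientation: [0.627, 0.779, 0.0, 0.001]
wrist_force: [0.6, -0.2, 7.8]
finger_gap: 0.6
```

>>> play_rows(
  translation=[
    [0.001,-0.008,0.01],
    [0.001,-0.008,0.015],
    [0.001,-0.008,0.02],
  ],
  dr=[
    [0.0003,0,0],
    [0.0003,0,0],
    [0.0003,0,0],
  ],
)

```text
time: 4.77
eef_pos: [522.6, -108.0, 120.2]
orientation: [0.627, 0.779, 0.0, 0.001]
wrist_force: [-0.1, -0.8, 3.8]
finger_gap: 0.5
```

>>> play_rows(
  translation=[
    [0,0,-0.04],
    [0,0,-0.1],
    [0,0,-0.12],
    [0,0,-0.12],
    [-0.3,0,-0.12],
    [-0.3,0,-0.1],
    [-0.3,0,-0.08],
    [-0.3,0,-0.08],
  ],
  dr=[
    [0,0,0],
    [0,0,0],
    [0,0,0],
    [0,0,0],
    [0,0,0],
    [0,0,0],
    [0,0,0],
    [0,0,0],
  ],
)

```text
time: 5.43
eef_pos: [531.4, -151.9, 131.2]
orientation: [0.627, 0.779, -0.0, 0.0]
wrist_force: [-0.3, 0.6, -0.3]
finger_gap: 0.6
```

```bash
python3 -c "
from h import *
cmd([532,-152,124])
im=optics.camera('side'); cv2.imwrite('pics/side2.png',im[:,:,::-1])
crop('pics/side2.png',0,(215,100,355,250),4,'pics/s3.png')
"
```

```text
t 5.43 pos [ 531.4 -151.9  131.2] F [-0.25  0.59 -0.26] gap 0.6
  tr [-0.0012  0.0041  0.0477] dr [-0.      0.0001 -0.0003] mm [-0.2  0.6  7.2]
```

View pics/s3.png

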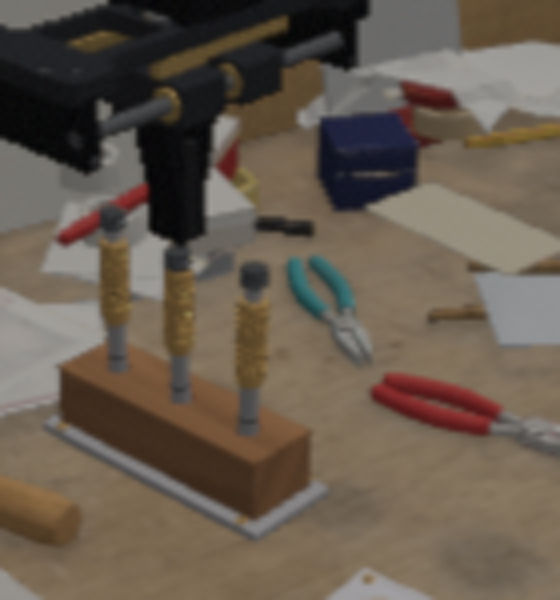

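>>> play_rows(
  translation=[
    [0,0,0.02],
    [0,0,0.03],
    [0,0,0.035],
    [0,0,0.035],
  ],
  dr=[
    [0,0,0],
    [0,0,0],
    [0,0,0],
    [0,0,0],
  ],
)

```text
time: 5.82
eef_pos: [531.5, -150.7, 126.0]
orientation: [0.627, 0.779, -0.0, 0.0]
wrist_force: [0.4, 0.6, 0.2]
finger_gap: 0.1
```

>>> play_rows(
  translation=[
    [0,0,0.01],
    [0,0,0.01],
  ],
  dr=[
    [0,0,0],
    [0,0,0],
  ],
)

```text
time: 5.98
eef_pos: [531.4, -150.5, 124.3]
orientation: [0.627, 0.779, -0.0, -0.0]
wrist_force: [0.4, 0.2, -0.0]
finger_gap: 0.5
```

>>> play_rows(
  translation=[
    [0,0,0.01],
    [0,0,0.01],
  ],
  dr=[
    [0,0,0],
    [0,0,0],
  ],
)

```text
time: 6.15
eef_pos: [531.3, -150.4, 122.6]
orientation: [0.627, 0.779, -0.0, -0.0]
wrist_force: [-0.1, 0.8, 1.1]
finger_gap: 0.3
```

>>> play_rows(
  translation=[
    [0,0,0.01],
    [0,0,0.01],
  ],
  dr=[
    [0,0,0],
    [0,0,0],
  ],
)

```text
time: 6.32
eef_pos: [531.5, -150.4, 121.2]
orientation: [0.627, 0.779, -0.0, 0.0]
wrist_force: [-0.1, -0.5, 1.8]
finger_gap: 0.6
```

>>> play_rows(
  translation=[
    [0.005,0,0.01],
    [0.005,0,0.01],
  ],
  dr=[
    [0,0,0],
    [0,0,0],
  ],
)

```text
time: 6.48
eef_pos: [531.9, -149.7, 120.1]
orientation: [0.626, 0.779, 0.0, 0.001]
wrist_force: [-0.6, 0.9, 6.2]
finger_gap: 0.1
```

>>> play_rows(
  translation=[
    [-0.005,-0.003,0.01],
    [-0.005,-0.003,0.01],
  ],
  dr=[
    [0,0,0],
    [0,0,0],
  ],
)

```text
time: 6.65
eef_pos: [532.4, -150.7, 119.3]
orientation: [0.627, 0.779, 0.001, 0.001]
wrist_force: [-0.1, 0.2, 6.5]
finger_gap: 0.8
```

>>> play_rows(
  translation=[
    [-0.005,-0.003,0.01],
    [-0.005,-0.003,0.01],
  ],
  dr=[
    [0,0,0],
    [0,0,0],
  ],
)

```text
time: 6.82
eef_pos: [532.8, -151.5, 118.6]
orientation: [0.626, 0.779, 0.001, 0.002]
wrist_force: [-0.2, 0.5, 7.2]
finger_gap: 0.7
```

```bash
python3 -c "
from h import *
cmd([532,-152,116])
"
```

```text
t 6.82 pos [ 532.8 -151.5  118.6] F [-0.24  0.47  7.16] gap 0.7
  tr [-0.0021 -0.0063  0.0173] dr [0.0008 0.0002 0.0001] mm [-0.3 -0.9  2.6]
```

>>> play_rows(
  translation=[
    [-0.002,-0.01,0.01],
    [-0.002,-0.01,0.014],
  ],
  dr=[
    [0.0008,0.0002,0],
    [0.0008,0.0002,0],
  ],
)

```text
time: 6.98
eef_pos: [532.4, -152.0, 117.5]
orientation: [0.626, 0.779, 0.001, 0.001]
wrist_force: [-0.0, 1.9, 8.6]
finger_gap: 0.4
```

>>> play_rows(
  translation=[
    [-0.002,-0.01,0.01],
    [-0.002,-0.01,0.014],
  ],
  dr=[
    [0.0005,0.0002,0],
    [0.0005,0.0002,0],
  ],
)

```text
time: 7.15
eef_pos: [532.1, -152.5, 116.5]
orientation: [0.626, 0.78, 0.001, 0.0]
wrist_force: [0.6, 1.7, 8.0]
finger_gap: 0.6
```

>>> play_rows(
  translation=[
    [-0.002,-0.005,0.01],
    [-0.002,-0.005,0.014],
  ],
  dr=[
    [0.0003,0.0001,0],
    [0.0003,0.0001,0],
  ],
)

```text
time: 7.32
eef_pos: [532.3, -152.8, 115.3]
orientation: [0.626, 0.78, 0.001, 0.0]
wrist_force: [0.4, 0.7, 7.0]
finger_gap: 0.5
```

>>> play_rows(
  translation=[
    [-0.002,-0.003,0.01],
    [-0.002,-0.003,0.014],
  ],
  dr=[
    [0.0003,0.0001,0],
    [0.0003,0.0001,0],
  ],
)

```text
time: 7.48
eef_pos: [532.4, -153.1, 113.6]
orientation: [0.626, 0.78, 0.001, -0.0]
wrist_force: [-0.9, 0.9, 2.9]
finger_gap: 0.1
```

>>> play_rows(
  translation=[
    [0,0,0.007],
    [0,0,0.011],
  ],
  dr=[
    [0,0,0],
    [0,0,0],
  ],
)

```text
time: 7.65
eef_pos: [532.4, -153.1, 111.9]
orientation: [0.626, 0.78, 0.001, -0.0]
wrist_force: [0.5, 0.1, 2.2]
finger_gap: 0.5
```

>>> play_rows(
  translation=[
    [0,0,-0.04],
    [0,0,-0.1],
    [0,0,-0.15],
    [0,0,-0.17],
    [-0.29,0,-0.17],
    [-0.29,0,-0.17],
    [-0.29,0,-0.15],
    [-0.29,0,-0.15],
  ],
  dr=[
    [0,0,0],
    [0,0,0],
    [0,0,0],
    [0,0,0],
    [0,0,0],
    [0,0,0],
    [0,0,0],
    [0,0,0],
  ],
)

```text
time: 8.32
eef_pos: [541.4, -195.4, 133.7]
orientation: [0.626, 0.779, 0.0, -0.001]
wrist_force: [-0.3, 0.4, 0.3]
finger_gap: 0.1
```

```bash
python3 -c "
from h import *
cmd([541.7,-196,130])
im=optics.camera('side'); cv2.imwrite('pics/side3.png',im[:,:,::-1])
crop('pics/side3.png',0,(215,100,355,250),4,'pics/s4.png')
"
```

```text
t 8.32 pos [ 541.4 -195.4  133.7] F [-0.26  0.41  0.27] gap 0.1
  tr [-0.0043  0.0013  0.0249] dr [-0.0001 -0.0003  0.0001] mm [-0.6  0.2  3.7]
```

View pics/s4.png

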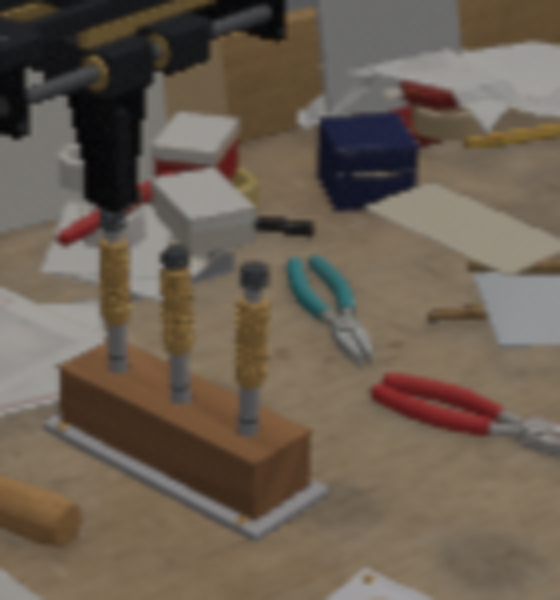

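>>> play_rows(
  translation=[
    [0,0,0.01],
    [0,0,0.02],
    [0,0,0.02],
  ],
  dr=[
    [0,0,0],
    [0,0,0],
    [0,0,0],
  ],
)

```text
time: 8.62
eef_pos: [541.4, -193.8, 130.5]
orientation: [0.626, 0.78, 0.001, -0.001]
wrist_force: [-0.3, 0.2, -0.3]
finger_gap: 0.6
```

>>> play_rows(
  translation=[
    [0,0,0.01],
    [0,0,0.01],
  ],
  dr=[
    [0,0,0],
    [0,0,0],
  ],
)

```text
time: 8.78
eef_pos: [541.3, -193.4, 128.7]
orientation: [0.625, 0.78, 0.001, -0.001]
wrist_force: [-0.4, -0.6, 0.1]
finger_gap: 0.5
```

>>> play_rows(
  translation=[
    [0,0,0.01],
    [0,0,0.01],
  ],
  dr=[
    [0,0,0],
    [0,0,0],
  ],
)

```text
time: 8.95
eef_pos: [541.6, -193.3, 127.4]
orientation: [0.625, 0.78, 0.001, -0.001]
wrist_force: [-0.2, -0.2, 3.4]
finger_gap: 0.6
```

>>> play_rows(
  translation=[
    [0,0,0.01],
    [0,0,0.01],
  ],
  dr=[
    [0,0,0],
    [0,0,0],
  ],
)

```text
time: 9.12
eef_pos: [541.8, -193.4, 126.1]
orientation: [0.625, 0.78, 0.001, -0.001]
wrist_force: [-0.2, 0.3, 4.4]
finger_gap: 0.7
```

>>> play_rows(
  translation=[
    [0,0,0.01],
    [0,0,0.01],
  ],
  dr=[
    [0,0,0],
    [0,0,0],
  ],
)

```text
time: 9.28
eef_pos: [542.1, -193.4, 124.8]
orientation: [0.625, 0.78, 0.001, -0.001]
wrist_force: [-0.3, 0.5, 4.9]
finger_gap: 0.5
```

>>> play_rows(
  translation=[
    [-0.01,0,0.01],
    [-0.01,0,0.01],
  ],
  dr=[
    [0,0,0],
    [0,0,0],
  ],
)

```text
time: 9.45
eef_pos: [542.4, -195.0, 123.2]
orientation: [0.625, 0.78, 0.001, -0.001]
wrist_force: [0.3, 0.3, 3.7]
finger_gap: 0.3
```

>>> play_rows(
  translation=[
    [0,0,0.01],
    [0,0,0.01],
  ],
  dr=[
    [0,0,0],
    [0,0,0],
  ],
)

```text
time: 9.62
eef_pos: [542.1, -194.8, 121.2]
orientation: [0.625, 0.78, 0.001, -0.001]
wrist_force: [-0.1, 0.2, 1.6]
finger_gap: 0.3
```

>>> play_rows(
  translation=[
    [0,0,0.01],
    [0,0,0.01],
  ],
  dr=[
    [0,0,0],
    [0,0,0],
  ],
)

```text
time: 9.78
eef_pos: [541.7, -194.6, 119.1]
orientation: [0.625, 0.78, 0.001, -0.001]
wrist_force: [0.5, 0.5, 1.4]
finger_gap: 0.5
```

>>> play_rows(
  translation=[
    [0,0,0.01],
    [0,0,0.013],
  ],
  dr=[
    [0,0,0],
    [0,0,0],
  ],
)

```text
time: 9.95
eef_pos: [541.5, -194.5, 116.8]
orientation: [0.625, 0.78, 0.001, -0.002]
wrist_force: [0.4, 0.3, 2.3]
finger_gap: 0.5
```

>>> play_rows(
  translation=[
    [0,0,-0.04],
    [0,0,-0.1],
    [0,0,-0.2],
    [0,0,-0.28],
    [0,0,-0.28],
  ],
  dr=[
    [0,0,0],
    [0,0,0],
    [0,0,0],
    [0,0,0],
    [0,0,0],
  ],
)

```text
time: 10.37
eef_pos: [543.0, -195.3, 162.0]
orientation: [0.625, 0.78, 0.002, 0.0]
wrist_force: [0.4, -0.1, 0.4]
finger_gap: 0.4
```

>>> play_rows(
  translation=[
    [0,0,0],
    [0,0,0],
    [0,0,0],
    [0,0,0],
    [0,0,0],
    [0,0,0],
    [0,0,0],
    [0,0,0],
  ],
  dr=[
    [0,0,0],
    [0,0,0],
    [0,0,0],
    [0,0,0],
    [0,0,0],
    [0,0,0],
    [0,0,0],
    [0,0,0],
  ],
  hand=0,
)

```text
time: 11.03
eef_pos: [542.9, -195.3, 161.9]
orientation: [0.625, 0.78, 0.001, 0.0]
wrist_force: [-0.1, 0.0, -0.6]
finger_gap: 45.9
```

```bash
python3 -c "
from h import *
cmd([541.8,-196,72])
im=optics.camera('side'); cv2.imwrite('pics/side4.png',im[:,:,::-1])
crop('pics/side4.png',0,(215,100,355,250),4,'pics/s5.png')
"
```

```text
t 11.03 pos [ 542.9 -195.3  161.9] F [-0.06  0.03 -0.62] gap 45.9
  tr [-0.0039 -0.0098  0.5994] dr [ 0.0004 -0.0002  0.0005] mm [-0.6 -1.5 89.9]
```

View pics/s5.png

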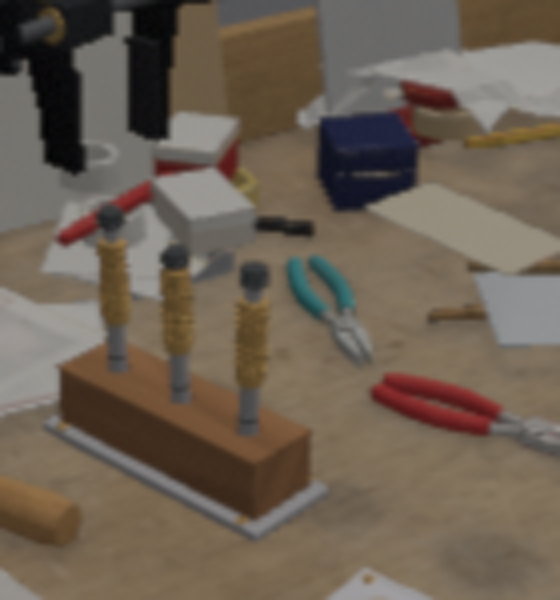

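>>> play_rows(
  translation=[
    [-0.004,-0.01,0.2],
    [-0.004,-0.01,0.4],
    [-0.004,-0.01,0.55],
    [-0.004,-0.01,0.599],
    [-0.004,-0.01,0.599],
    [-0.004,-0.01,0.599],
  ],
  dr=[
    [0,0,0],
    [0,0,0],
    [0,0,0],
    [0,0,0],
    [0,0,0],
    [0,0,0],
  ],
  hand=90,
)

```text
time: 11.58
eef_pos: [542.3, -196.2, 73.0]
orientation: [0.625, 0.78, 0.002, 0.001]
wrist_force: [0.4, -0.0, 1.2]
finger_gap: 56.3
```

```bash
python3 -c "
from h import *
cmd([541.8,-196,72])
im=optics.camera('side'); cv2.imwrite('pics/side5.png',im[:,:,::-1])
crop('pics/side5.png',0,(215,100,355,250),4,'pics/s6.png')
"
```

```text
t 11.58 pos [ 542.3 -196.2   73. ] F [ 0.38 -0.04  1.23] gap 56.3
  tr [ 0.0021 -0.0027  0.0064] dr [ 0.0005 -0.0002  0.0005] mm [ 0.3 -0.4  1. ]
```

View pics/s6.png

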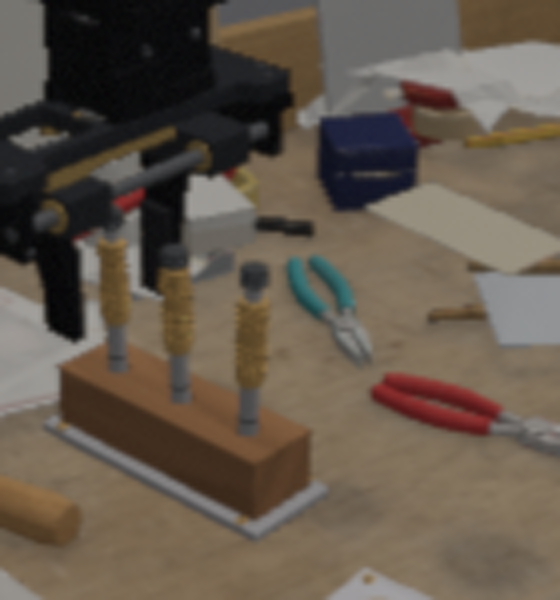

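>>> play_rows(
  translation=[
    [0.002,-0.003,0.004],
    [0.002,-0.003,0.004],
    [0.002,-0.003,0.004],
    [0.002,-0.003,0.004],
    [0.002,-0.003,0.004],
    [0.002,-0.003,0.004],
    [0.002,-0.003,0.004],
    [0.002,-0.003,0.004],
    [0.002,-0.003,0.004],
    [0.002,-0.003,0.004],
  ],
  dr=[
    [0.0005,-0.0002,0],
    [0.0005,-0.0002,0],
    [0.0005,-0.0002,0],
    [0.0005,-0.0002,0],
    [0.0005,-0.0002,0],
    [0.0005,-0.0002,0],
    [0.0005,-0.0002,0],
    [0.0005,-0.0002,0],
    [0.0005,-0.0002,0],
    [0.0005,-0.0002,0],
  ],
  hand=255,
  grip_force=30,
)

```text
time: 12.47
eef_pos: [541.9, -196.3, 72.9]
orientation: [0.625, 0.78, 0.0, 0.0]
wrist_force: [-1.9, -0.2, 2.0]
finger_gap: 15.1
```

```bash
python3 -c "
from h import *
print(env.get_obs()['wrist_torque'])
cmd([541.8,-196,72])
im=optics.camera('side'); cv2.imwrite('pics/side6.png',im[:,:,::-1])
crop('pics/side6.png',0,(215,100,355,250),4,'pics/s7.png')
"
```

```text
[-0.09561292  0.60697655  0.01094969]
t 12.47 pos [ 541.9 -196.3   72.9] F [-1.88 -0.25  1.97] gap 15.1
  tr [ 0.0023 -0.0002  0.0063] dr [0.0001 0.0001 0.0005] mm [ 0.3 -0.   0.9]
```

View pics/s7.png

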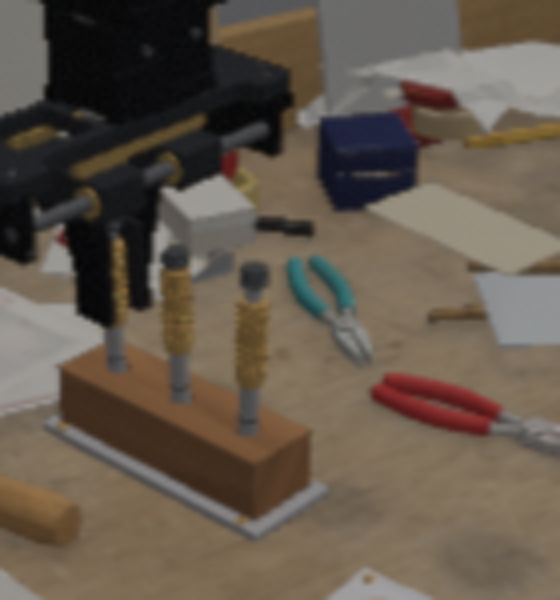

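>>> play_rows(
  translation=[
    [0,0,-0.05],
    [0,0,-0.12],
    [0,0,-0.2],
    [0,0,-0.3],
    [0,0,-0.45],
    [0,0,-0.6],
    [0,0,-0.75],
    [0,0,-0.9],
    [0,0,-0.95],
    [0,0,-0.95],
  ],
  dr=[
    [0,0,0],
    [0,0,0],
    [0,0,0],
    [0,0,0],
    [0,0,0],
    [0,0,0],
    [0,0,0],
    [0,0,0],
    [0,0,0],
    [0,0,0],
  ],
)

```text
time: 13.35
eef_pos: [543.0, -196.6, 218.3]
orientation: [0.625, 0.78, 0.001, 0.003]
wrist_force: [0.5, 0.1, -1.2]
finger_gap: 15.1
```

```bash
python3 -c "
from h import *
cmd([559.8,42.9,205])
im=optics.camera('side'); cv2.imwrite('pics/side7.png',im[:,:,::-1])
crop('pics/side7.png',0,(215,80,375,260),3.3,'pics/s8.png')
"
```

```text
t 13.35 pos [ 543.  -196.6  218.3] F [ 0.5   0.12 -1.2 ] gap 15.1
  tr [1.5346 0.456  0.0877] dr [0.0008 0.0004 0.0005] mm [230.2  68.4  13.2]
```

View pics/s8.png

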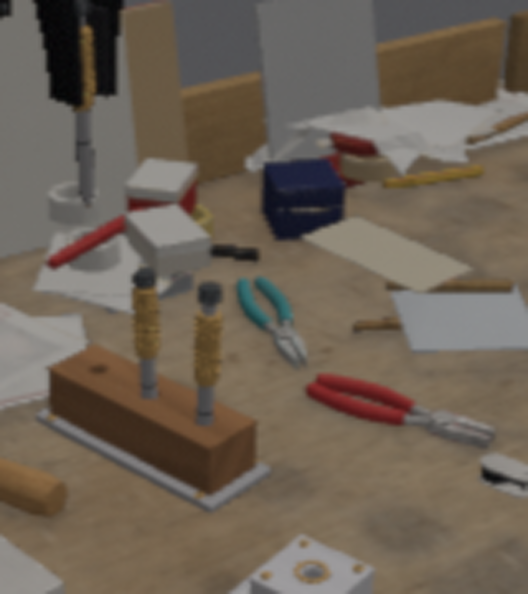

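>>> play_rows(
  translation=[
    [0.77,0.228,0],
    [0.77,0.228,0],
    [0.77,0.228,0],
    [0.77,0.228,0],
    [0.77,0.228,0],
  ],
  dr=[
    [0.0008,0.0004,0.0005],
    [0.0008,0.0004,0.0005],
    [0.0008,0.0004,0.0005],
    [0.0008,0.0004,0.0005],
    [0.0008,0.0004,0.0005],
  ],
)

```text
time: 13.82
eef_pos: [550.0, -73.2, 214.6]
orientation: [0.625, 0.781, -0.001, -0.002]
wrist_force: [-0.1, -1.3, -1.9]
finger_gap: 15.2
```

```bash
python3 -c "
from h import *
uv=(100.5/3.3-.5+215,369.5/3.3-.5+80)
print('Rhole side',ray('side',uv,40).round(1))
cmd([559.8,42.9,160])
"
```

```text
Rhole side [ 542.  -194.3   40. ]
t 13.82 pos [550.  -73.2 214.6] F [-0.07 -1.28 -1.9 ] gap 15.2
  tr [0.7402 0.2351 0.3644] dr [-0.0007 -0.0004  0.0008] mm [111.   35.3  54.7]
```

>>> play_rows(
  translation=[
    [0.25,0.08,0.05],
    [0.5,0.16,0.12],
    [0.74,0.235,0.25],
    [0.74,0.235,0.36],
    [0.74,0.235,0.45],
    [0.74,0.235,0.45],
    [0.74,0.235,0.45],
  ],
  dr=[
    [-0.0007,-0.0004,0.0008],
    [-0.0007,-0.0004,0.0008],
    [-0.0007,-0.0004,0.0008],
    [-0.0007,-0.0004,0.0008],
    [-0.0007,-0.0004,0.0008],
    [-0.0007,-0.0004,0.0008],
    [-0.0007,-0.0004,0.0008],
  ],
)

```text
time: 14.4
eef_pos: [559.1, 41.3, 146.1]
orientation: [0.627, 0.779, -0.001, -0.001]
wrist_force: [0.9, -0.7, -0.2]
finger_gap: 15.0
```

```bash
python3 -c "
from h import *
for c in ('side','top'):
    im=optics.camera(c); cv2.imwrite(f'pics/{c}8.png',im[:,:,::-1])
cmd([559.8,42.9,125])
o=env.get_obs(); p=o['eef_pos']-[0,0,66.9]; print('point pred px',proj('side',p),'mouth',proj('side',[559.8,42.9,41]))
crop('pics/side8.png',0,(250,180,370,300),5,'pics/s9.png')
crop('pics/top8.png',0,(180,130,300,220),6,'pics/t9.png')
"
```

```text
t 14.5 pos [560.2  41.6 147.8] F [ 0.14 -0.46 -1.85] gap 14.8
  tr [ 0.0093 -0.0005  0.1522] dr [ 0.0001  0.0001 -0.0003] mm [ 1.4 -0.1 22.8]
point pred px [[309.48626149 232.97916011]] mouth [[309.15374159 252.54020446]]
```

View pics/s9.png

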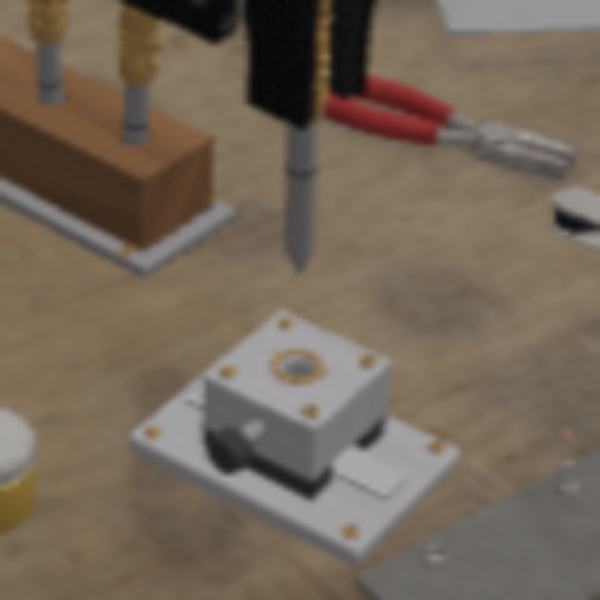

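View pics/t9.png

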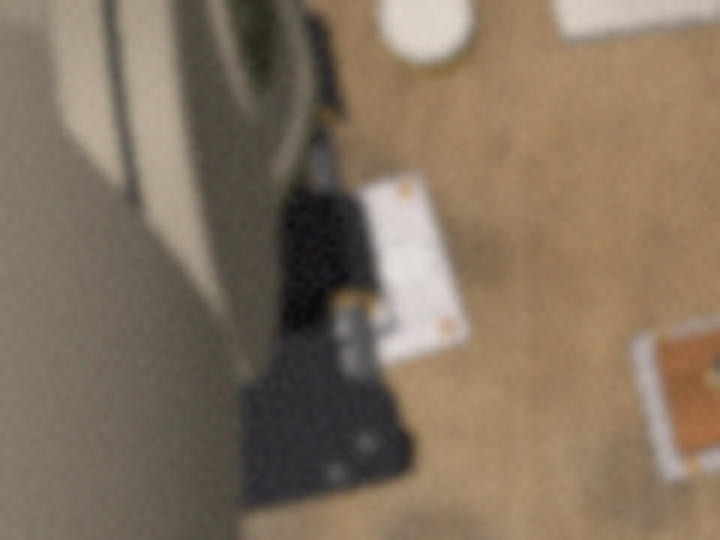

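```bash
python3 -c "
from h import *
a=env.get_obs()['eef_pos']; im=optics.camera('side'); b=env.get_obs()['eef_pos']
cv2.imwrite('pics/side9.png',im[:,:,::-1]); print(a,b)
crop('pics/side9.png',0,(280,215,340,275),10,'pics/s10.png')
"
```

```text
[560.16167428  41.56866699 147.83009931] [560.28135388  41.86330339 148.05947712]
```

View pics/s10.png

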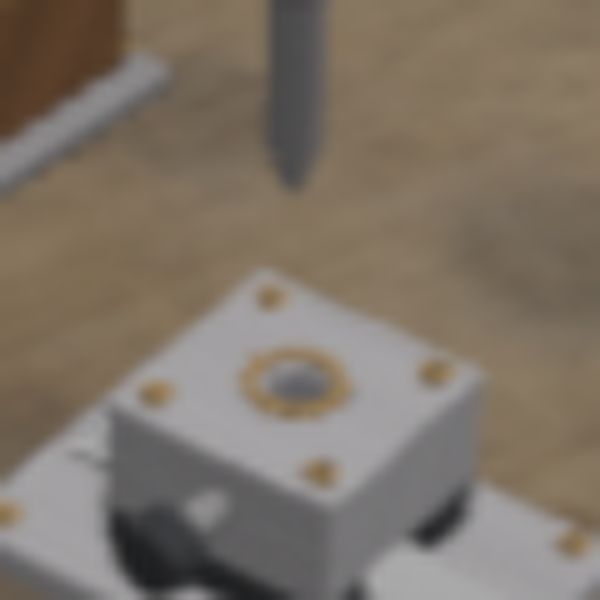

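```bash
python3 -c "
from h import *
for z in (79,80,81,82): print(z,ray('side',(308.95,233.25),z).round(1))
print(ray('side',(309.1,252.75),41).round(1))
"
```

```text
79 [559.6  39.6  79. ]
80 [560.5  40.7  80. ]
81 [561.4  41.7  81. ]
82 [562.3  42.8  82. ]
[560.2  43.3  41. ]
```

```bash
python3 -c "
from h import *
cmd([559.8,42.4,112.5])
"
```

```text
t 14.55 pos [560.3  41.9 148.1] F [ 0.46  1.44 -0.54] gap 15.0
  tr [ 0.0043 -0.0026  0.2371] dr [ 0.0002  0.0001 -0.0003] mm [ 0.6 -0.4 35.6]
```

>>> play_rows(
  translation=[
    [0.004,-0.0026,0.06],
    [0.004,-0.0026,0.14],
    [0.004,-0.0026,0.2],
    [0.004,-0.0026,0.235],
    [0.004,-0.0026,0.235],
    [0.004,-0.0026,0.235],
    [0.004,-0.0026,0.235],
    [0.004,-0.0026,0.235],
  ],
  dr=[
    [0.0002,0.0001,0],
    [0.0002,0.0001,0],
    [0.0002,0.0001,0],
    [0.0002,0.0001,0],
    [0.0002,0.0001,0],
    [0.0002,0.0001,0],
    [0.0002,0.0001,0],
    [0.0002,0.0001,0],
  ],
)

```text
time: 15.22
eef_pos: [560.2, 42.4, 113.3]
orientation: [0.627, 0.779, 0.0, 0.0]
wrist_force: [-0.5, 0.9, -1.5]
finger_gap: 15.0
```

```bash
python3 -c "
from h import *
a=env.get_obs()['eef_pos']; im=optics.camera('side'); b=env.get_obs()['eef_pos']
cv2.imwrite('pics/side10.png',im[:,:,::-1]); print(a,b)
crop('pics/side10.png',0,(280,215,340,275),10,'pics/s11.png')
"
```

```text
[560.16847348  42.40733296 113.3053449 ] [560.15760398  42.41237895 113.30701731]
```

View pics/s11.png

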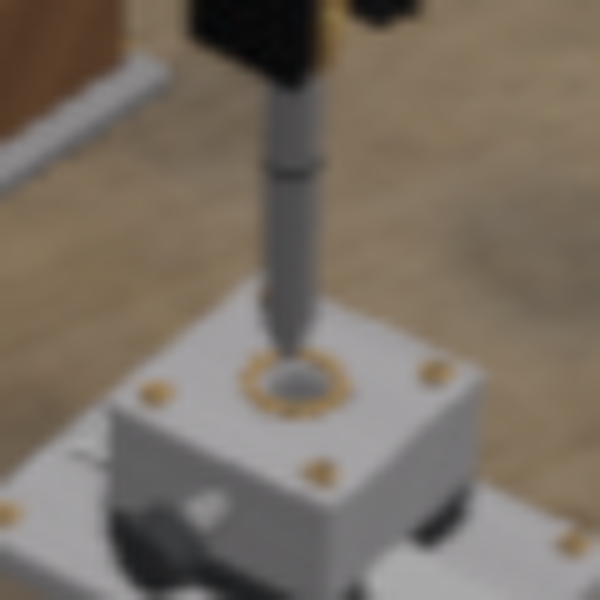

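```bash
python3 -c "
from h import *
f=lambda u,v:((u+.5)/10-.5+280,(v+.5)/10-.5+215)
for z in (45.4,46.4,47.4): print(z,ray('side',f(289,354),z).round(1))
m=ray('side',f(295.5,382.5),41);print(m.round(1))
p=ray('side',f(289,354),46.4)
d=(m-p); d[2]=0
r=R.from_quat(env.get_obs()['orientation']); print(d, r.inv().apply(d)/150)
"
```

```text
45.4 [560.   41.   45.4]
46.4 [560.9  42.   46.4]
47.4 [561.7  43.   47.4]
[560.3  43.4  41. ]
[-0.55871172  1.41613296  0.        ] [ 1.00176577e-02 -1.62806397e-03  1.03023219e-06]
```

>>> play_rows(
  translation=[
    [0.01,-0.002,0],
    [0.01,-0.002,0.015],
    [0.01,-0.002,0.03],
    [0.01,-0.002,0.04],
    [0.01,-0.002,0.04],
    [0.01,-0.002,0.04],
  ],
  dr=[
    [0,0,0],
    [0,0,0],
    [0,0,0],
    [0,0,0],
    [0,0,0],
    [0,0,0],
  ],
)

```text
time: 15.77
eef_pos: [559.4, 43.8, 107.1]
orientation: [0.627, 0.779, 0.0, 0.0]
wrist_force: [0.4, -0.6, -1.5]
finger_gap: 15.4
```

```bash
python3 -c "
from h import *
im=optics.camera('side'); 
cv2.imwrite('pics/side11.png',im[:,:,::-1]); cmd([560,43.8,77.4])
crop('pics/side11.png',0,(280,215,340,275),10,'pics/s12.png')
"
```

```text
t 15.82 pos [559.5  43.8 107.2] F [-0.05 -0.42 -0.61] gap 15.2
  tr [-0.0006  0.003   0.199 ] dr [ 0.0001 -0.     -0.0003] mm [-0.1  0.4 29.8]
```

View pics/s12.png

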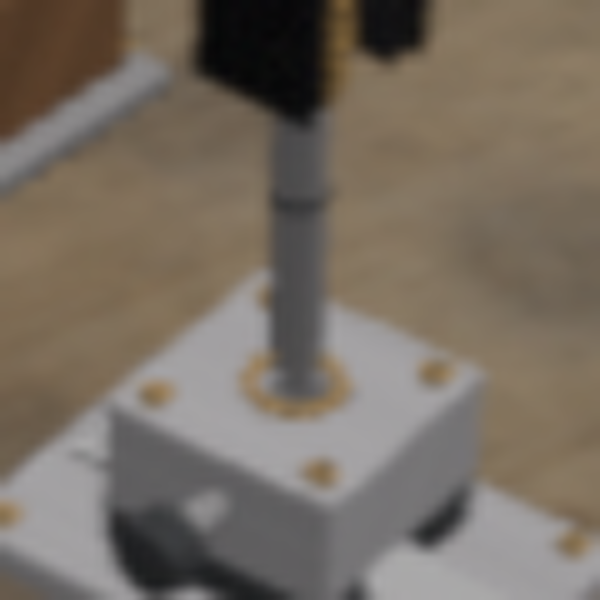

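```bash
python3 -c "
from h import *
f=lambda u,v:((u+.5)/10-.5+280,(v+.5)/10-.5+215)
print(ray('side',f(301.5,392),40.2).round(1), proj('side',[559.5,43.8,40.2]),f(301.5,392))
# stem axis at z=60
print(proj('side',[[559.5,43.8,60.2],[559.5,43.8,80.2]]))
"
```

```text
[560.4  45.2  40.2] [[309.60427779 253.1241633 ]] (309.7, 253.75)
[[310.10904182 243.63044302]
 [310.62846391 233.86103049]]
```

>>> play_rows(
  translation=[
    [-0.007,0,0.01],
    [-0.007,0,0.03],
    [-0.007,0,0.05],
    [-0.007,0,0.055],
    [-0.007,0,0.055],
  ],
  dr=[
    [0,0,0],
    [0,0,0],
    [0,0,0],
    [0,0,0],
    [0,0,0],
  ],
)

```text
time: 16.23
eef_pos: [559.5, 42.7, 98.5]
orientation: [0.627, 0.779, -0.0, -0.0]
wrist_force: [-0.3, -0.1, -1.6]
finger_gap: 15.1
```

```bash
python3 -c "
from h import *
im=optics.camera('side'); 
cv2.imwrite('pics/side12.png',im[:,:,::-1]); cmd([560,43.8,77.4]); print(env.get_obs()['wrist_torque'])
crop('pics/side12.png',0,(280,215,340,275),10,'pics/s13.png')
"
```

```text
t 16.28 pos [559.6  42.8  98.7] F [ 0.41  0.52 -0.88] gap 15.1
  tr [0.0061 0.0041 0.1423] dr [ 0.     -0.     -0.0003] mm [ 0.9  0.6 21.3]
[-0.01234706  0.01170139  0.02832015]
```

View pics/s13.png

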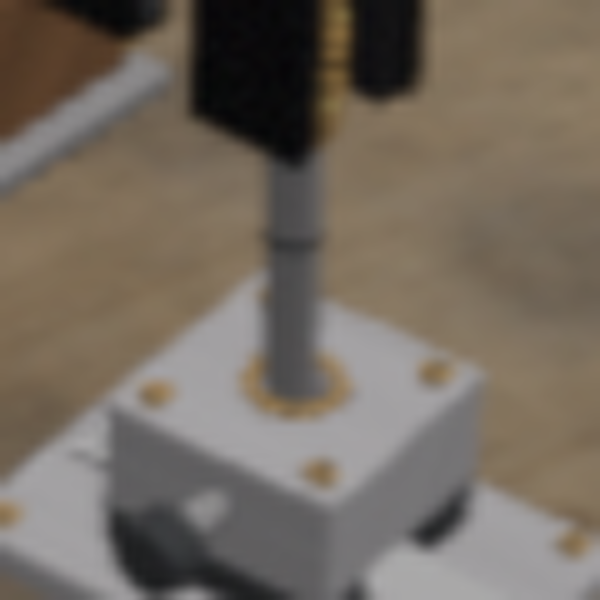

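>>> play_rows(
  translation=[
    [0,0,0.01],
    [0,0,0.025],
    [0,0,0.035],
    [0,0,0.035],
  ],
  dr=[
    [0,0,0],
    [0,0,0],
    [0,0,0],
    [0,0,0],
  ],
)

```text
time: 16.62
eef_pos: [559.4, 42.8, 93.1]
orientation: [0.627, 0.779, -0.0, -0.0]
wrist_force: [-0.1, -0.1, -1.1]
finger_gap: 15.2
```

>>> play_rows(
  translation=[
    [0,0,0.01],
    [0,0,0.025],
    [0,0,0.035],
    [0,0,0.035],
  ],
  dr=[
    [0,0,0],
    [0,0,0],
    [0,0,0],
    [0,0,0],
  ],
)

```text
time: 16.95
eef_pos: [559.2, 42.8, 87.4]
orientation: [0.627, 0.779, -0.0, -0.0]
wrist_force: [-0.1, 0.7, -1.2]
finger_gap: 15.2
```

>>> play_rows(
  translation=[
    [0,0,0.01],
    [0,0,0.03],
    [0,0,0.05],
    [0,0,0.05],
  ],
  dr=[
    [0,0,0],
    [0,0,0],
    [0,0,0],
    [0,0,0],
  ],
)

```text
time: 17.28
eef_pos: [559.0, 43.0, 79.2]
orientation: [0.627, 0.779, -0.0, -0.001]
wrist_force: [-0.8, 0.2, -2.0]
finger_gap: 15.0
```

>>> play_rows(
  translation=[
    [0,0,0.01],
    [0,0,0.015],
    [0,0,0.015],
  ],
  dr=[
    [0,0,0],
    [0,0,0],
    [0,0,0],
  ],
)

```text
time: 17.53
eef_pos: [559.2, 43.0, 77.1]
orientation: [0.627, 0.779, -0.0, -0.0]
wrist_force: [0.1, 0.9, 3.3]
finger_gap: 15.6
```

>>> play_rows(
  translation=[
    [0,0,0.01],
    [0,0,0.01],
    [0,0,0.01],
  ],
  dr=[
    [0,0,0],
    [0,0,0],
    [0,0,0],
  ],
)

```text
time: 17.78
eef_pos: [559.3, 43.1, 75.9]
orientation: [0.627, 0.779, -0.0, -0.0]
wrist_force: [-1.0, 0.9, 3.4]
finger_gap: 14.9
```

>>> play_rows(
  translation=[
    [0,0,0.012],
    [0,0,0.012],
    [0,0,0.012],
  ],
  dr=[
    [0,0,0],
    [0,0,0],
    [0,0,0],
  ],
)

```text
time: 18.03
eef_pos: [559.3, 43.1, 74.1]
orientation: [0.627, 0.779, -0.0, -0.0]
wrist_force: [-2.1, 0.9, 5.5]
finger_gap: 15.1
```

>>> play_rows(
  translation=[
    [0,0,0.012],
    [0,0,0.012],
    [0,0,0.012],
  ],
  dr=[
    [0,0,0],
    [0,0,0],
    [0,0,0],
  ],
)

```text
time: 18.28
eef_pos: [559.3, 43.2, 72.3]
orientation: [0.627, 0.779, -0.0, -0.0]
wrist_force: [-2.0, 1.2, 4.5]
finger_gap: 15.1
```

>>> play_rows(
  translation=[
    [0,0,0.012],
    [0,0,0.012],
    [0,0,0.012],
  ],
  dr=[
    [0,0,0],
    [0,0,0],
    [0,0,0],
  ],
)

```text
time: 18.53
eef_pos: [559.2, 43.2, 70.2]
orientation: [0.627, 0.779, -0.0, -0.001]
wrist_force: [-1.7, 1.3, 2.0]
finger_gap: 15.5
```

>>> play_rows(
  translation=[
    [0,0,0.012],
    [0,0,0.015],
    [0,0,0.015],
  ],
  dr=[
    [0,0,0],
    [0,0,0],
    [0,0,0],
  ],
)

```text
time: 18.78
eef_pos: [559.1, 43.3, 67.7]
orientation: [0.627, 0.779, -0.0, -0.001]
wrist_force: [-1.0, 1.4, 2.4]
finger_gap: 15.0
```

>>> play_rows(
  translation=[
    [0,0,-0.02],
    [0,0,-0.04],
    [0,0,-0.06],
    [0,0,-0.063],
    [0,0,-0.063],
  ],
  dr=[
    [0,0,0],
    [0,0,0],
    [0,0,0],
    [0,0,0],
    [0,0,0],
  ],
)

```text
time: 19.2
eef_pos: [559.2, 43.1, 77.4]
orientation: [0.627, 0.779, -0.0, -0.0]
wrist_force: [-0.5, 1.3, 1.9]
finger_gap: 15.4
```

```bash
python3 -c "
from h import *
cmd([559.3,43.2,77.3]); print(env.get_obs()['wrist_torque'])
"
```

```text
t 19.2 pos [559.2  43.1  77.4] F [-0.48  1.25  1.86] gap 15.4
  tr [0.0005 0.0008 0.0005] dr [-0.0001 -0.0001 -0.0002] mm [0.1 0.1 0.1]
[ 0.07850017  0.18865773 -0.00335245]
```

Good; open.

>>> play_rows(
  translation=[
    [0,0,0],
    [0,0,0],
    [0,0,0],
    [0,0,0],
    [0,0,0],
    [0,0,0],
    [0,0,0],
    [0,0,0],
  ],
  dr=[
    [0,0,0],
    [0,0,0],
    [0,0,0],
    [0,0,0],
    [0,0,0],
    [0,0,0],
    [0,0,0],
    [0,0,0],
  ],
  hand=0,
)

```text
time: 19.87
eef_pos: [559.2, 43.2, 77.4]
orientation: [0.627, 0.779, -0.0, -0.0]
wrist_force: [0.1, 0.2, -0.6]
finger_gap: 60.5
```

```bash
python3 -c "
from h import *
im=optics.camera('side'); 
cv2.imwrite('pics/side13.png',im[:,:,::-1]); cmd([560,43.8,220])
crop('pics/side13.png',0,(230,150,370,300),4,'pics/s14.png')
"
```

```text
t 19.92 pos [559.2  43.1  77.4] F [-0.96 -0.44  0.53] gap 64.0
  tr [ 0.0039  0.0055 -0.9509] dr [-0.0001 -0.0001 -0.0002] mm [   0.6    0.8 -142.6]
```

View pics/s14.png

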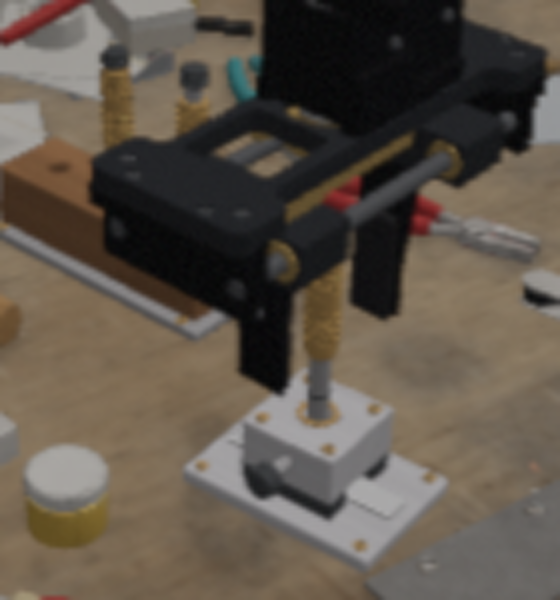

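>>> play_rows(
  translation=[
    [0,0,-0.1],
    [0,0,-0.3],
    [0,0,-0.55],
    [0,0,-0.8],
    [0,0,-0.95],
    [0,0,-0.95],
  ],
  dr=[
    [0,0,0],
    [0,0,0],
    [0,0,0],
    [0,0,0],
    [0,0,0],
    [0,0,0],
  ],
)

```text
time: 20.42
eef_pos: [561.8, 43.3, 225.7]
orientation: [0.627, 0.779, 0.003, 0.002]
wrist_force: [0.7, -0.8, 0.2]
finger_gap: 86.8
```

>>> play_rows(
  translation=[
    [0.9,0,0],
    [0.9,0,0],
    [0.9,0,0],
    [0.9,0,0],
    [0.9,0,0],
    [0.9,0,0],
  ],
  dr=[
    [0,0,0],
    [0,0,0],
    [0,0,0],
    [0,0,0],
    [0,0,0],
    [0,0,0],
  ],
)

```text
time: 20.92
eef_pos: [532.7, 175.6, 225.2]
orientation: [0.627, 0.779, 0.003, 0.002]
wrist_force: [0.3, -1.3, 0.5]
finger_gap: 87.2
```

```bash
python3 -c "
from h import *
for c in ('side','top'):
    im=optics.camera(c); cv2.imwrite(f'pics/{c}20.png',im[:,:,::-1])
crop('pics/side20.png',0,(205,140,375,300),3.5,'pics/s20.png')
crop('pics/top20.png',0,(180,100,370,280),4,'pics/t20.png')
print(finder.landmark_of('punch_a','side'),finder.landmark_of('punch_a','top'))
"
```

```text
[] [{'centre': [530.2, -153.0, 3.5], 'confidence': 0.66}, {'centre': [520.3, -109.5, 3.4], 'confidence': 0.54}, {'centre': [561.4, 42.8, 12.9], 'confidence': 0.42}]
```

View pics/s20.png

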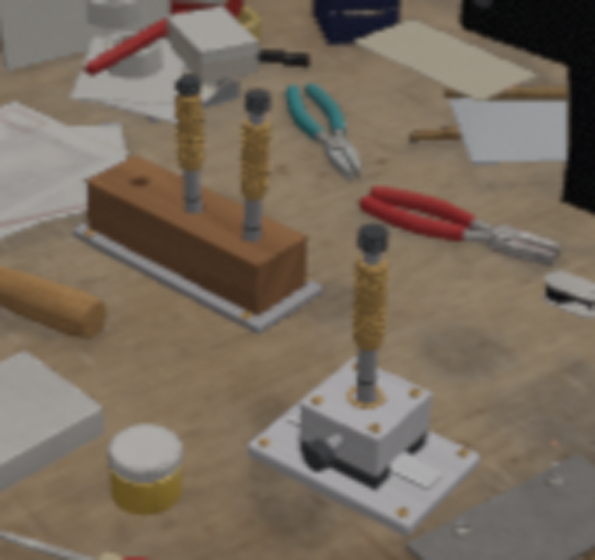

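View pics/t20.png

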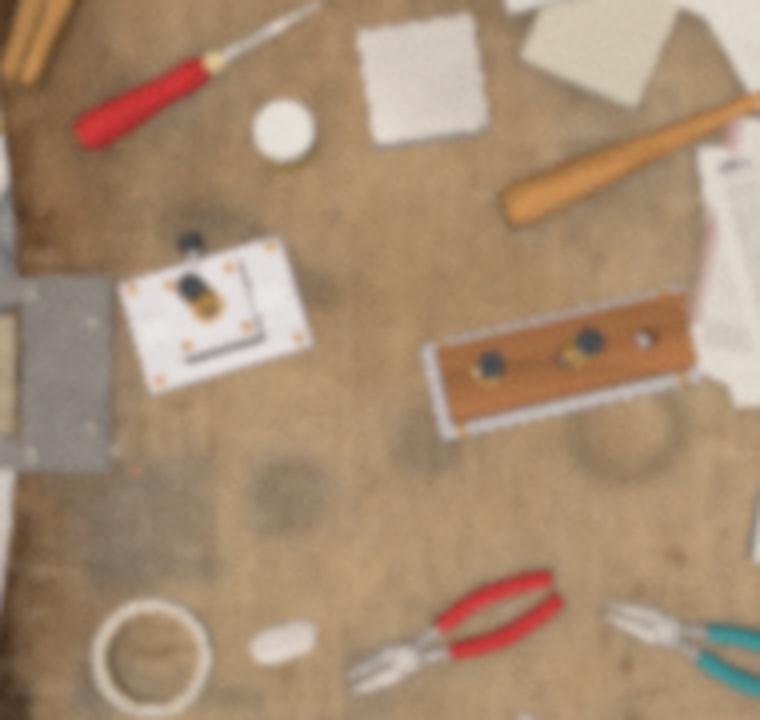

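```bash
python3 -c "
from h import *
T=lambda u,v:((u+.5)/4-.5+180,(v+.5)/4-.5+100)
S=lambda u,v:((u+.5)/3.5-.5+205,(v+.5)/3.5-.5+140)
for n,a,b in [('jig',(191,287),(373,236)),('L',(490,364),(258,100)),('M',(591,340),(188,84))]:
    print(n,tri(T(*a),S(*b)).round(1))
print(proj('side',[560,43.2,132]),S(373,236))
o=env.get_obs();print(o['time'],o['wrist_force'],abs(o['joint_velocities']).max())
"
```

```text
jig [556.4  37.5 127.9]
L [ 518.3 -108.9  123.9]
M [ 530.7 -159.3  116. ]
[[311.5617958  207.11630674]] (311.2142857142857, 207.07142857142856)
21.1167 [ 0.10157498 -0.39302409 -0.62599353] 0.006180896149533672
```

```bash
python3 -c "
from h import *
print(env.finish_job()); print(env.get_obs()['time'])
"
```

```text
the job is handed in; nothing more can be done
None
the job is handed in; nothing more can be done
```

I tried all three punches in the stand from left to right. They clicked at about 12.6 N (left), 8.6 N (middle) and 4.9 N (right). I put the right one, the lightest, in the jig and pressed it until it clicked, then let go and backed the gripper off. The job was handed in after about 21 s of the 66 s allowed.

- **Jig press:** the point met the silver at the expected depth. It clicked at about 5.5 N, and I carried the press to about 9.5 mm of stroke before easing off. The highest force I read at any point was 12.6 N; forces are only read at the end of each move, so brief peaks between readings would not show.
- **Final pictures:** the lightest punch stands in the jig's guide hole, and the left and middle punches are back in their holes in the stand, sprung up. The gripper is clear of everything, and the jar and loupe look unmoved.
- **Disagreements:** the top camera's positions for the cap tops were about 3 to 4 mm off from the side camera's and the arm's own readings. Taken alone, they suggest a lean of about 0.04 rad for the punch in the jig. The side camera shows it upright to within 0.4 pixel, and the hole's clearance limits any lean to about 0.045 rad, under the 0.08 limit.
- **Network check:** it found all three punches in the top picture with only modest confidence (0.42 to 0.66). It found none in the side picture.

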